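# Click the morning pill drawer shut

## Robot

A 6-joint arm with a two-finger parallel gripper is mounted at the origin on the work surface. World frame = base frame: x ahead of the robot, y to its left, z up, the work surface at z = 0. Lengths are in m, angles in rad, forces in N, time in s.
With the tool pointing down it reaches from about 0.35 to 1 m from the base axis. Payload 7.1 kg.
Tool frame: the origin (TCP) lies between the finger pads; the fingertips stand 22 mm ahead of it and the grasp point (between the pads) lies 3 mm ahead of it; x points along the fingers, y is the direction in which the jaws open and shut, and the axes are right-handed (so a half turn about x gives the same grasp; the last joint's range is limited). The gripper opens to 85 mm and grips with 20 to 120 N. Pads are 22 mm wide; open, the fingers measure 114 mm over their backs; the gripper's body (76 mm by 85 mm) begins 54 mm behind the grasp point. The pads swing forward as they close: fully open they stand 13 mm farther back than shut.
Start: joints at [1.091, 0.423, 1.63, -0, 1.089, -0.019], TCP at [0.278, 0.56, 0.232] pointing down, gripper open.
Joint ranges: [-3, 3], [-0.9, 2.11], [0.09, 2.58], [-1.31, 4.45], [0.11, 2.69], [-2.54, 2.54]. Speed limits (rad/s): [2.39, 2.39, 3.01, 3.14, 3.14, 3.14].

## Interface

Orientations are given as a 3x3 rotation matrix whose columns are the frame's x, y, z axes.
In Python, from workcell import bot gives the robot as it stands.
- The arm moves only by the tool step_arm, never from a script. Its argument "commands" is a list of rows, each a list of 3 entries, a list of its own where there are three numbers: the shift along the tool's x, y, z normalised to -1 to 1, where 1 is 3 cm, then the turn, a rotation vector about the tool's x, y, z normalised to -1 to 1, where 1 is 0.12 rad, then the closure, from -1 (fully open) to 1 (shut). In form: [[[x, y, z], [wx, wy, wz], jaw], ...]. A call has 1 to 5 rows; each row shifts and turns the pose as measured when the row begins, along the tool's axes as they then stand; what a row does not reach is not made up. A row lasts 1/12 s, in which the tool goes at most 41.7 mm and 7.16 degrees, less where a joint would pass 70% of its speed; a pose out of reach is approached as far as the arm can. A call with a number of a shift or a turn outside -1 to 1 is refused whole. A call with a gripper value outside its range is refused whole. The fingers move at their own pace and stop on an object; the grip force is fixed at half the most. Time passes only in rows, so rows that do not move let the fingers close. It gives the time, the measured TCP pose, the force and the opening at its end, in the units of the state.
- bot.read_state(): the state, without advancing time (a new reading comes with each control period).
- bot.get_image(name): name is "scene" or "top" or "wrist"; returns (picture, depth): 384x512x3 uint8, red, green, blue; 384x512 float32, m along the optical axis (not along the pixel's ray), 0 where there is no reading.
- bot.camera_params(name): a dict with "fov_y" (degrees; the focal length in pixels is half the picture's height over the tangent of half this angle, whatever the lens; pixels are square), "cx", "cy" (the principal point, pixels), "k1" (the pictures are not rectified: a ray, as slopes to the right and down, at radius r is drawn at 1 + k1 r^2 times it, then the intrinsics apply), "R" (3x3) and "t" (3): a world point X has camera coordinates R X + t. Camera axes: x right, y down, z forward; pixel columns grow to the right and rows downward; lengths in m; the calibration is good to about 2 mm. A picture is of the moment at which its call begins: read the wrist's pose just before it. camera_params takes no time and is no camera call; for the wrist camera it gives the pose at the moment of the call.
- bot.finish_job(): hands the job in, once; it reports no verdict.
The state is a dict: "time_s": time; "joint_positions": joint angles; "dq": joint speeds; "joint_torque": joint torques, N m; "position": TCP position; "tool_rot": TCP orientation; "contact_force": force on the tool from outside, world axes, zero at the start; "wrist_torque": the same for the moment, N m; "grip_width": finger opening in m.
Only numpy, scipy, OpenCV 4.12 (cv2) and the standard library are available. Lean on these libraries where they do the work, as an engineer would, in place of code of your own. Each camera call takes 0.05 s, during which the arm holds its last target. There are 200 camera calls.

## Task

The black comb lies across the pill case and is in the way: lift it off and lay it flat in the bamboo dish. Then slide the blue morning drawer along the shelf fully home into the case, until its red catch has snapped in behind it and the front is flush with the mouth; leave the orange evening drawer pulled out as it is, and do not disturb the other toiletries.

Things in the scene. Friction and masses are not known exactly. Their poses are not given: they have to be found in the camera images.
- pill_case: clear and white plastic frame without floor, fixed on the shelf, 145 long (x), 144 wide, origin at the centre of its underside (z = 0). Two open-topped lanes 54 wide run along x, centred at y = +40 and -40; drawers enter at the mouth, x = -72, and move to +x. Clear outer walls 5 thick, 24 high (y = +-67 to +-72); white spine between the lanes 26 wide, 14 high
- case_end (a point): middle of the case's end wall, inner face, on the shelf (x = +68 in the case's frame). The wall is 14 high, with white stops 42 high at its outer corners (case y = +-52 to +-72) against which the comb would jam. A drawer is home with its nose on this wall: its origin at x = -2 in the case's frame, front flush with the mouth; latched, it can slip back 3 at most
- blue_drawer: loose clear pill drawer with blue front in either lane, sliding on the shelf: 140 long (x, pointing into the case), 52 wide, 40 high, about 0.12 kg. Origin: centre of underside. The flat blue front to push on is the outer end, x = -70; nose x = +70, with blue catch lugs 14 long on its sides. Starts 70 to 92 out of the mouth, unlatched
- blue_front (a point): centre of the blue drawer's flat front (20 above the shelf). Pushing takes 1 to 2 N, 3 to 8 N over the last 35 mm, where the pawl is pressed aside, then it meets the end wall
- orange_drawer: loose clear pill drawer with orange front in either lane, sliding on the shelf: 140 long (x, pointing into the case), 52 wide, 40 high, about 0.12 kg. Origin: centre of underside. The flat orange front to push on is the outer end, x = -70; nose x = +70, with orange catch lugs 14 long on its sides. 70 to 92 out; must stay as it is (within 12)
- pawl_left (a joint): red sprung pawl in the spine, for the lane at y = +40 of the case; arm 34 long, 11 high, hinged at x = +18, pointing to +x and leaning about 6 into the lane. 0 = sprung out (rest, or latched behind the lug), about 0.13 = pressed aside by a passing lug (rad). Hidden below the comb at the start
- pawl_right (a joint): the same for the lane at y = -40 of the case
- comb: black plastic comb, loose, 160 long (its x), 26 wide (its y), 7 thick, 0.03 kg, origin at the centre of its underside. At the start it bridges the case's outer walls, its underside 24 above the shelf, across both lanes ahead of the drawers' noses; at its middle, over the spine, nothing stands within 25 mm beside it above 14 mm height
- dish: shallow open bamboo dish, fixed, 190 long (its x), 90 wide (its y), 18 high, walls 5, inner floor 5 above the shelf, origin at the centre of its underside; on the left or the right of the case
- thermometer_stand: silver stand with white thermometer, upright, base 64 across, 115 high, origin at the centre of its foot; leave alone. On the side opposite the dish
- face_brush: pink hard-silicone face brush lying flat, 143 long (its x), 45 wide, 24 high, origin near its middle on the underside; leave alone
- balm_tin: silver tin, 36 across, 14 high, standing between and just behind the drawers' outer ends, close to where one pushes; origin at the centre of its foot; leave alone
- pill_bottle: amber bottle, 40 across, 70 high, origin at the centre of its foot; leave alone
- cream_jar: blue ceramic jar, 60 across, 50 high, origin at the centre of its foot; leave alone
- tumbler: green glass, 70 across, 80 high, origin at the centre of its foot; leave alone
Mind the look-alikes: they are no part of the job. There is more than one size of the dish; the job needs the smallest.

How it is judged:
By the outcome, as a careful person would: the job done as asked, in the order asked, and still so for the second after the job is handed in, with the robot touching nothing.
It also fails if it takes over 48 s, if anything falls off the work surface, if the arm or the gripper's body presses on something with over 40 N, if the wrist force passes 120 N, or if a joint passes its speed limit or range.

## Working session

There is one attempt and no reset: what is moved stays moved. The work goes in short steps, Python scripts to look and compute and a tool call to move; the robot and the scene stay as the last step left them, time stands still between calls to the robot, and variables do not carry over. Pictures are saved under pics/ and viewed, on a budget of 10 in all, crops included, one or two more only if the job needs it, and the job is handed in when it is done.

Besides the shell and the picture viewer there is one more tool, called after "Call:" as a command line: name --argument value ..., lists and objects as JSON in quotes. step_arm: Moves the arm, as the interface text tells. Scaled input: -1 to 1 covers 3 cm each way for a shift and 0.12 rad each way for a turn. Its arguments: {"type":"object","properties":{"commands":{"type":"array","items":{"type":"array"}}},"required":["commands"]}

```bash
mkdir -p pics; ls
cat > h.py <<'E'
import numpy as np, cv2
from workcell import bot
def cap(n):
    p=bot.camera_params(n); im,d=bot.get_image(n); np.savez(f'{n}.npz',im=im,d=d,**{k:np.array(v) for k,v in p.items()}); return im,d,p
def pts(d,p):
    h,w=d.shape; f=h/2/np.tan(np.radians(p['fov_y'])/2)
    v,u=np.mgrid[:h,:w]; a=(u-p['cx'])/f; b=(v-p['cy'])/f; x,y=a.copy(),b.copy()
    for _ in range(8):
        s=1+p['k1']*(x*x+y*y); x=a/s; y=b/s
    c=np.stack([x*d,y*d,d],-1)
    return (c-np.array(p['t']))@np.array(p['R'])
def save(im,n): cv2.imwrite(f'pics/{n}.png',cv2.cvtColor(im,cv2.COLOR_RGB2BGR))
E
python3 - <<'E'
from h import *
for n in ['scene','top']:
    im,d,p=cap(n); save(im,n+'0'); print(n,p['R'],p['t'],p['fov_y'])
print(bot.read_state())
E
```

```text
pics
scene [[-0.41729236  0.90876958 -0.00222344]
 [ 0.66392149  0.30318958 -0.68358199]
 [-0.62054439 -0.28672972 -0.72987035]] [ 0.20537707 -0.32553565  1.39249387] 50.55631840205489
top [[ 1.18483226e-01 -9.92955629e-01  9.18223422e-04]
 [-9.71322728e-01 -1.16093786e-01 -2.07495522e-01]
 [ 2.06140446e-01  2.36928476e-02 -9.78235537e-01]] [-0.04970988  0.54398407  0.86327026] 54.484455161680174
{'time_s': 0.1, 'joint_positions': array([ 1.09099728e+00,  4.23765545e-01,  1.63059896e+00, -7.17277907e-06,
        1.08861404e+00, -1.90092385e-02]), 'dq': array([-2.38909077e-04, -1.45450966e-03, -1.01774312e-03,  6.10447494e-04,
       -6.37393071e-05, -8.47654262e-04]), 'joint_torque': array([ 6.21984527e-04, -5.58423364e+01, -2.82446802e+01,  7.12732162e-05,
        3.00817730e-03, -1.65703312e-05]), 'position': array([0.27766756, 0.55938703, 0.23102847]), 'tool_rot': array([[-6.34091275e-04,  4.44652252e-01,  8.95703060e-01],
       [-1.23234059e-03,  8.95702213e-01, -4.44652704e-01],
       [-9.99999040e-01, -1.38576164e-03, -1.99939398e-05]]), 'contact_force': array([ 0.35450059, -0.08770312,  0.23080511]), 'wrist_torque': array([ 0.00687325,  0.0416992 , -0.01121057]), 'grip_width': 0.08528282614529774}
```

View pics/top0.png

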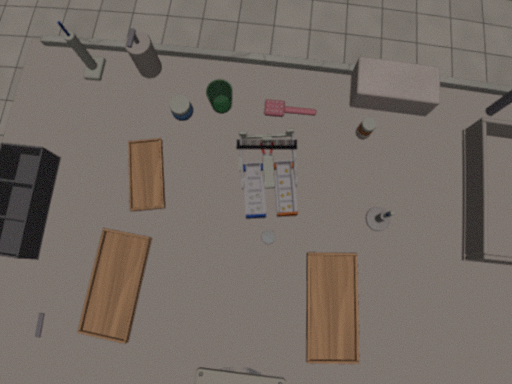

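View pics/scene0.png

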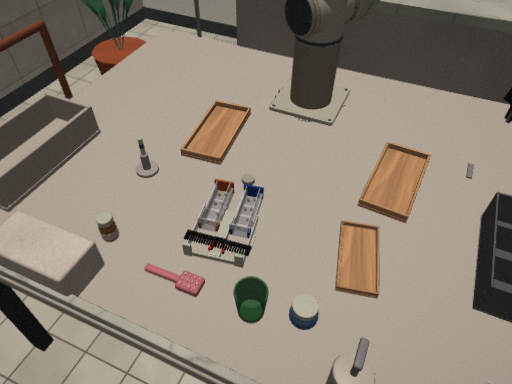

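The top view shows: the black comb at (267,144), the case around (268,155), the blue drawer in the left (+y) lane with its front at (255,216), and the orange front at (287,213). The tin is at (267,238). The smallest dish is at (147,175), to the left of the case. The scene view agrees.

```bash
cat >> h.py <<'E'
def rect(P,m,zlo=-1,zhi=9):
    q=P[m]; q=q[(q[:,2]>zlo)&(q[:,2]<zhi)]
    (c,s,a)=cv2.minAreaRect(q[:,:2].astype(np.float32)*1000); return np.round(c,1),np.round(s,1),round(a,2),np.round(np.percentile(q[:,2]*1000,[5,50,95]),1),len(q)
def big(m):
    n,l,st,_=cv2.connectedComponentsWithStats(m.astype(np.uint8)); i=1+np.argmax(st[1:,4]); return l==i
def hsv(im): return cv2.cvtColor(im,cv2.COLOR_RGB2HSV).astype(int)
E
python3 - <<'E'
from h import *
z=np.load('top.npz'); im,d=z['im'],z['d']; P=pts(d,z); H=hsv(im)
h,s,v=H[...,0],H[...,1],H[...,2]
R=np.zeros(h.shape,bool)
def roi(u0,u1,v0,v1):
    r=R.copy(); r[v0:v1,u0:u1]=1; return r
for n,m in dict(dish=roi(120,175,125,220)&(s>80)&(h<25), comb=roi(230,303,130,155)&(v<60), blue=roi(235,272,150,225)&(h>100)&(h<130)&(s>120), orange=roi(272,303,150,225)&(h<15)&(s>150),jar=roi(160,200,90,125)&(s>80),tin=roi(258,277,228,247)&(np.abs(P[...,2]-.014)<.006)).items():
    print(n,rect(P,big(m)))
print(P[300,200],P[238,267],P[238,255])
E
```

```text
dish (array([470.2, 217.7]), array([474.1, 168.5]), 43.53, array([ 2.2,  5.6, 18.3]), 2391)
comb (array([681.8,   3.7]), array([ 28.2, 154.7]), 6.01, array([ 0.4, 30.5, 33.4]), 274)
blue (array([488.6,   9.6]), array([ 4.8, 47.2]), 9.77, array([30.9, 38.9, 41.9]), 43)
orange (array([441.3, -33.8]), array([ 35.5, 174.9]), 60.81, array([27.3, 38.6, 43.5]), 50)
jar (array([742.9, 234.4]), array([21.3, 51.8]), 33.1, array([12.6, 22.7, 28.2]), 85)
tin (array([442.6, -26.5]), array([33.2, 33. ]), 7.56, array([11.2, 13.4, 16.1]), 156)
[0.26636751 0.12204471 0.0016504 ] [ 0.43844057 -0.02564002  0.01513691] [0.43600353 0.00454049 0.0014729 ]
```

```bash
cat > plan.py <<'E'
import sys; from h import *
from scipy.spatial.transform import Rotation as Ro
# plan x y z yaw(deg of tool y axis) [step]: tool down; prints rows
def plan(x,y,z,yaw,step=1.,jaw=-1):
    s=bot.read_state(); p=np.array(s['position']); R=np.array(s['tool_rot']); a=np.radians(yaw)
    T=np.array([x,y,z]); yy=np.array([np.cos(a),np.sin(a),0]); xx=np.array([0,0,-1.]); G=np.stack([xx,yy,np.cross(xx,yy)],1)
    print('t',round(s['time_s'],2),'p',p.round(4),'yaw',round(np.degrees(np.arctan2(R[1,1],R[0,1])),2),'F',np.round(s['contact_force'],1),'w',round(s['grip_width'],4))
    n=0; rows=[]
    while n<40:
        e=R.T@(T-p)/.03; w=Ro.from_matrix(R.T@G).as_rotvec()/.12
        if np.abs(e).max()<.02 and np.abs(w).max()<.05: break
        e=e*min(1,step/np.abs(e).max()) if np.abs(e).max()>0 else e
        e*=min(1,1.35/max(np.linalg.norm(e),1e-9)); w*=min(1,1/max(np.linalg.norm(w),1e-9))
        e=np.round(e,2); w=np.round(w,2)
        p=p+R@e*.03; R=R@Ro.from_rotvec(w*.12).as_matrix(); rows.append([e.tolist(),w.tolist(),jaw]); n+=1
    for i in range(0,n,5): print(str(rows[i:i+5]).replace(' ',''))
if __name__=='__main__': plan(*map(float,sys.argv[1:]))
E
python3 plan.py .57 0 .30 6; python3 -c "
from h import *
p=bot.camera_params('wrist');print(p, -np.array(p['R']).T@p['t'])"
```

```text
t 0.1 p [0.2777 0.5594 0.231 ] yaw 63.6 F [ 0.4 -0.1  0.2] w 0.0853
[[[-0.13,-0.73,1.0],[1.0,0.0,0.0],-1],[[-0.12,-0.56,1.0],[1.0,0.0,0.0],-1],[[-0.12,-0.41,1.0],[1.0,0.0,0.0],-1],[[-0.11,-0.27,1.0],[1.0,0.0,0.0],-1],[[-0.11,-0.15,1.0],[1.0,0.0,0.0],-1]]
[[[-0.11,-0.03,1.0],[1.0,0.0,0.0],-1],[[-0.11,0.09,1.0],[1.0,0.0,0.0],-1],[[-0.11,0.21,1.0],[1.0,0.01,0.01],-1],[[-0.12,0.35,1.0],[0.38,-0.0,-0.0],-1],[[-0.12,0.4,1.0],[-0.0,-0.0,-0.0],-1]]
[[[-0.12,0.4,1.0],[-0.0,-0.0,-0.0],-1],[[-0.12,0.4,1.0],[-0.0,-0.0,-0.0],-1],[[-0.12,0.4,1.0],[-0.0,-0.0,-0.0],-1],[[-0.12,0.39,1.0],[-0.0,-0.0,-0.0],-1],[[-0.12,0.4,1.0],[-0.0,-0.0,-0.0],-1]]
[[[-0.11,0.39,1.0],[-0.0,-0.0,-0.0],-1],[[-0.12,0.4,1.0],[-0.0,-0.0,-0.0],-1],[[-0.11,0.39,1.0],[-0.0,-0.0,-0.0],-1],[[-0.12,0.4,1.0],[-0.0,-0.0,-0.0],-1],[[-0.07,0.25,0.64],[-0.0,-0.0,-0.0],-1]]
{'fov_y': 70.24154616950416, 'cx': 258.00497784418667, 'cy': 189.0058522782367, 'k1': -0.06037499600232568, 'R': array([[ 0.44390068,  0.89607181, -0.00273903],
       [ 0.85575555, -0.42301804,  0.29788954],
       [ 0.26577175, -0.13457731, -0.95459642]]), 't': array([-0.624443  , -0.04011352,  0.37999185])} [0.21052694 0.5937153  0.37297788]
```

Call:
step_arm --commands '[[[-0.13, -0.73, 1.0], [1, 0, 0], -1], [[-0.12, -0.56, 1.0], [1, 0, 0], -1], [[-0.12, -0.41, 1.0], [1, 0, 0], -1], [[-0.11, -0.27, 1.0], [1, 0, 0], -1], [[-0.11, -0.15, 1.0], [1, 0, 0], -1]]'

```text
time_s: 0.52
position: [0.3521, 0.4112, 0.246]
tool_rot: [[-0.004, 0.88, 0.476], [-0.003, 0.476, -0.88], [-1.0, -0.005, 0.001]]
contact_force: [0.3, -0.4, -0.1]
grip_width: 0.0856
```

Call:
step_arm --commands '[[[-0.11, -0.03, 1.0], [1, 0, 0], -1], [[-0.11, 0.09, 1.0], [1, 0, 0], -1], [[-0.11, 0.21, 1.0], [1, 0, 0], -1], [[-0.12, 0.35, 1.0], [0.4, 0, 0], -1], [[-0.12, 0.4, 1.0], [0, 0, 0], -1]]'

```text
time_s: 0.93
position: [0.4214, 0.2645, 0.2626]
tool_rot: [[-0.006, 0.998, 0.064], [-0.005, 0.064, -0.998], [-1.0, -0.006, 0.005]]
contact_force: [0.3, 0.6, -0.1]
grip_width: 0.0855
```

Call:
step_arm --commands '[[[-0.12, 0.4, 1.0], [0, 0, 0], -1], [[-0.12, 0.4, 1.0], [0, 0, 0], -1], [[-0.12, 0.4, 1.0], [0, 0, 0], -1], [[-0.12, 0.4, 1.0], [0, 0, 0], -1], [[-0.12, 0.4, 1.0], [0, 0, 0], -1]]'

```text
time_s: 1.35
position: [0.4917, 0.1105, 0.2809]
tool_rot: [[-0.008, 0.998, 0.063], [-0.006, 0.063, -0.998], [-1.0, -0.009, 0.005]]
contact_force: [0.3, 1.8, 0.0]
grip_width: 0.0857
```

```bash
python3 plan.py .57 0 .30 6
```

```text
t 1.35 p [0.4917 0.1105 0.2809] yaw 3.64 F [0.3 1.8 0. ] w 0.0857
[[[-0.17,0.62,1.0],[-0.34,0.04,0.07],-1],[[-0.16,0.56,1.0],[-0.0,0.0,0.0],-1],[[-0.16,0.56,1.0],[-0.0,0.0,0.0],-1],[[-0.15,0.51,0.91],[-0.0,0.0,0.0],-1]]
```

Call:
step_arm --commands '[[[-0.17, 0.62, 1.0], [-0.34, 0.04, 0.07], -1], [[-0.16, 0.56, 1.0], [0, 0, 0], -1], [[-0.16, 0.56, 1.0], [0, 0, 0], -1], [[-0.15, 0.51, 0.91], [0, 0, 0], -1], [[0, 0, 0], [0, 0, 0], -1]]'

```text
time_s: 1.77
position: [0.5735, -0.0113, 0.3005]
tool_rot: [[-0.0, 0.995, 0.102], [-0.002, 0.102, -0.995], [-1.0, -0.0, 0.002]]
contact_force: [-0.7, 0.5, -0.0]
grip_width: 0.0858
```

Run:
```python
from h import *
im,d,p=cap('wrist'); save(im,'w1'); print(bot.read_state()['position'])
```

```text
[ 0.57183771 -0.00962761  0.29975016]
```

View pics/w1.png

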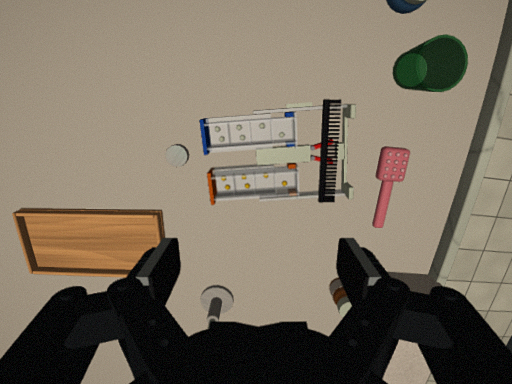

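The wrist view shows: the comb at (330,150), the blue front at (205,135), the orange front at (212,187), the tin at (177,155), the stops at (350,110) and (350,192), and both red pawl tips at about (322,145) and (322,159). Next I measure from depth and colour.

Run:
```python
from h import *
z=np.load('wrist.npz'); im,d=z['im'],z['d']; P=pts(d,z); H=hsv(im)
h,s,v=H[...,0],H[...,1],H[...,2]; Z=P[...,2]
def roi(u0,u1,v0,v1):
    r=np.zeros(h.shape,bool); r[v0:v1,u0:u1]=1; return r
def fit(n,m,**k): print(n,rect(P,big(m),**k))
C=roi(315,345,92,208)&(v<70)
fit('comb',C); fit('comb z',C,zlo=.027,zhi=.035)
fit('spine',roi(250,350,135,170)&(abs(Z-.014)<.004)&(s<50)&(v>120))
for n,r in dict(stopL=roi(335,365,95,125),stopR=roi(335,365,175,210)).items(): fit(n,r&(Z>.036)&(Z<.048)&(v>100))
fit('bluefront',roi(190,215,110,160)&(h>100)&(h<130)&(s>120))
fit('bluetop',roi(190,215,110,160)&(h>100)&(h<130)&(s>120),zlo=.036)
fit('orafront',roi(200,220,160,210)&(h<15)&(s>150)); fit('oratop',roi(200,220,160,210)&(h<15)&(s>150),zlo=.036)
fit('tin',roi(160,192,140,172)&(abs(Z-.014)<.005))
fit('brush',roi(365,415,140,235)&((h>165)|(h<5))&(s>70))
fit('wallL',roi(250,345,95,125)&(abs(Z-.024)<.004)); 
fit('tumbler',roi(385,475,30,100)&(h>60)&(h<90)&(s>80))
print('ground',np.median(Z[roi(20,150,100,180)]), np.median(P[240:260,50:140,2]))
```

```text
comb (array([639.8,  -2.6]), array([119.4, 159.2]), 10.12, array([25.4, 29.9, 31.6]), 1247)
comb z (array([681. ,   3.6]), array([ 26.5, 156.6]), 6.87, array([28.1, 30. , 31.5]), 1147)
spine (array([616.4,  -9.1]), array([90.3, 26.2]), 9.68, array([12.3, 13.9, 15.3]), 859)
stopL (array([701.5,  69.7]), array([ 7.8, 18.1]), 13.34, array([39.5, 41.3, 42.8]), 72)
stopR (array([723.9, -52.1]), array([ 6.9, 17.9]), 12.06, array([39.2, 41.2, 42. ]), 57)
bluefront (array([491.5,  10.2]), array([ 5.9, 50.8]), 10.41, array([17. , 39.5, 41.1]), 209)
bluetop (array([491.4,  10.1]), array([ 5.8, 50.8]), 10.41, array([38.1, 39.9, 41.2]), 144)
orafront (array([503.3, -76.5]), array([15.2, 65.2]), 10.41, array([16.4, 39.4, 40.9]), 183)
oratop (array([505.9, -68. ]), array([ 6.2, 49.4]), 10.38, array([37.8, 39.8, 40.9]), 125)
tin (array([444.2, -27.7]), array([35.4, 34.1]), 6.78, array([12.6, 14.1, 15.6]), 401)
brush (array([720.6,  18.5]), array([122.7, 296.6]), 50.6, array([ 8.5, 17.5, 22. ]), 1451)
wallL (array([608.6,  56.3]), array([108. ,  13.3]), 10.34, array([20.7, 22.9, 24.7]), 386)
tumbler (array([702.1,  95.9]), array([268.9,  66.2]), 26.6, array([ 5.1, 55.8, 79.6]), 1940)
ground 0.0004428806221386733 0.007441911206136267
```

```bash
python3 plan.py .681 .0035 .11 6.9 1 0
python3 - <<'E'
from h import *
z=np.load('wrist.npz'); P=pts(z['d'],z); H=hsv(z['im'])
m=np.zeros(H.shape[:2],bool); m[140:235,368:415]=1
m&=((H[...,0]>165)|(H[...,0]<5))&(H[...,1]>70)&(P[...,2]>.005); m=big(m); print('brush',rect(P,m,zlo=.005), P[m][:,:2].min(0),P[m][:,:2].max(0))
z=np.load('top.npz'); P=pts(z['d'],z); H=hsv(z['im'])
m=np.zeros(H.shape[:2],bool); m[132:217,124:170]=1
Z=P[...,2]
print('dish', rect(P,big(m&(Z>.013)&(Z<.024)&(H[...,1]>80))))
print('floor', rect(P,big(m&(Z>.003)&(Z<.009)&(H[...,1]>80))))
E
```

```text
t 1.82 p [ 0.5718 -0.0096  0.2998] yaw 5.85 F [ 0.2  0.3 -0.2] w 0.0852
[[[1.0,0.58,-0.01],[-0.15,0.0,0.02],0.0],[[1.0,0.58,-0.0],[-0.0,0.0,-0.0],0.0],[[1.0,0.58,-0.0],[-0.0,0.0,-0.0],0.0],[[1.0,0.58,-0.0],[-0.0,0.0,-0.0],0.0],[[1.0,0.58,-0.0],[-0.0,0.0,-0.0],0.0]]
[[[1.0,0.58,-0.0],[-0.0,0.0,-0.0],0.0],[[0.32,0.19,-0.0],[-0.0,0.0,-0.0],0.0]]
brush (array([720. ,  17.8]), array([120.8, 296.6]), 50.6, array([ 8.9, 17.6, 22. ]), 1443) [ 0.56707522 -0.11902566] [0.81502776 0.0653035 ]
dish (array([567.3, 310.3]), array([190.4,  89.6]), 12.69, array([13.8, 17.3, 20.3]), 397)
floor (array([569.5, 313.1]), array([180.6,  77.6]), 12.87, array([3.3, 5.2, 7.9]), 1622)
```

Call:
step_arm --commands '[[[1.0, 0.58, 0], [-0.15, 0, 0.02], 0], [[1.0, 0.58, 0], [0, 0, 0], 0], [[1.0, 0.58, 0], [0, 0, 0], 0], [[1.0, 0.58, 0], [0, 0, 0], 0], [[1.0, 0.58, 0], [0, 0, 0], 0]]'

```text
time_s: 2.23
position: [0.6608, 0.0031, 0.1519]
tool_rot: [[0.01, 0.993, 0.119], [0.001, 0.119, -0.993], [-1.0, 0.01, 0.0]]
contact_force: [0.1, -0.3, 0.9]
grip_width: 0.0428
```

Call:
step_arm --commands '[[[1.0, 0.58, 0], [0, 0, 0], 0], [[0.3, 0.2, 0], [0, 0, 0], 0], [[0, 0, 0], [0, 0, 0], 0]]'

```text
time_s: 2.48
position: [0.681, 0.0101, 0.1031]
tool_rot: [[-0.002, 0.993, 0.121], [0.002, 0.121, -0.993], [-1.0, -0.002, -0.002]]
contact_force: [-0.6, -0.1, 0.9]
grip_width: 0.0426
```

```bash
python3 plan.py .681 .0035 .06 6.9 0.7 0
python3 - <<'E'
from h import *
im,d,p=cap('wrist'); save(im,'w2')
E
```

```text
t 2.48 p [0.681  0.0101 0.1031] yaw 6.98 F [-0.6 -0.1  0.9] w 0.0426
[[[0.7,-0.01,0.11],[0.01,-0.02,0.01],0.0],[[0.7,-0.01,0.1],[0.0,0.0,0.0],0.0],[[0.04,-0.0,0.01],[0.0,0.0,0.0],0.0]]
```

View pics/w2.png

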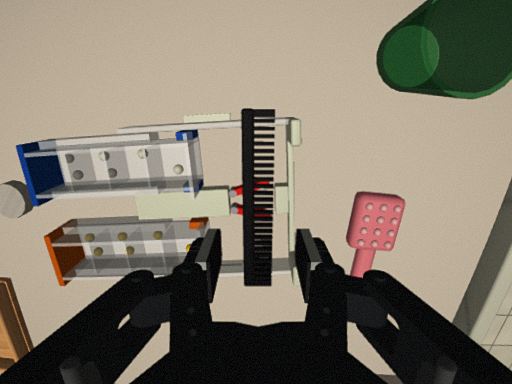

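The comb at (258,200) is centred between the fingers (220 to 297), so I descend.

Call:
step_arm --commands '[[[0.7, 0, 0.12], [0, 0, 0], 0], [[0.7, 0, 0.1], [0, 0, 0], 0], [[0.3, 0, 0], [0, 0, 0], 0], [[0, 0, 0], [0, 0, 0], 0]]'

```text
time_s: 2.87
position: [0.6813, 0.0054, 0.0592]
tool_rot: [[0.004, 0.992, 0.123], [0.002, 0.123, -0.992], [-1.0, 0.004, -0.001]]
contact_force: [0.0, 0.0, 0.1]
grip_width: 0.0428
```

```bash
python3 plan.py .681 .0035 .038 6.9 0.7 0
```

```text
t 2.87 p [0.6813 0.0054 0.0592] yaw 7.08 F [0.  0.  0.1] w 0.0428
[[[0.7,-0.02,0.06],[0.03,-0.01,-0.04],0.0]]
```

Call:
step_arm --commands '[[[0.5, 0, 0.06], [0, 0, 0], 0], [[0.25, 0, 0], [0, 0, 0], 0], [[0, 0, 0], [0, 0, 0], 0]]'

```text
time_s: 3.12
position: [0.6831, 0.0039, 0.0402]
tool_rot: [[0.01, 0.992, 0.124], [0.002, 0.123, -0.992], [-1.0, 0.01, -0.001]]
contact_force: [0.0, 0.7, 0.3]
grip_width: 0.0429
```

Call:
step_arm --commands '[[[0.07, -0.05, 0], [0, 0, -0.08], 0], [[0, 0, 0], [0, 0, 0], 0.4], [[0, 0, 0], [0, 0, 0], 0.8], [[0, 0, 0], [0, 0, 0], 1], [[0, 0, 0], [0, 0, 0], 1]]'

```text
time_s: 3.53
position: [0.6827, 0.0038, 0.04]
tool_rot: [[0.002, 0.992, 0.123], [0.001, 0.123, -0.992], [-1.0, 0.002, -0.0]]
contact_force: [0.3, -0.3, -0.5]
grip_width: 0.0001
```

Call:
step_arm --commands '[[[-0.3, 0, 0], [0, 0, 0], 1], [[-0.7, 0, 0], [0, 0, 0], 1], [[-1, 0, 0], [0, 0, 0], 1], [[-1, 0, 0], [0, 0, 0], 1], [[-1, 0, 0], [0, 0, 0], 1]]'

```text
time_s: 3.95
position: [0.6776, 0.0038, 0.1585]
tool_rot: [[-0.012, 0.992, 0.123], [0.001, 0.123, -0.992], [-1.0, -0.012, -0.002]]
contact_force: [-0.6, 0.0, -0.2]
grip_width: 0.0002
```

```bash
python3 plan.py .5685 .312 .17 102.8 1 1
python3 - <<'E'
from h import *
im,d,p=cap('wrist'); save(im,'w3')
E
```

```text
t 3.95 p [0.6776 0.0038 0.1585] yaw 7.09 F [-0.6  0.  -0.2] w 0.0002
[[[-0.03,-0.22,-1.0],[-1.0,-0.01,0.0],1.0],[[-0.03,-0.1,-1.0],[-1.0,-0.01,0.0],1.0],[[-0.03,0.02,-1.0],[-1.0,-0.01,0.01],1.0],[[-0.03,0.14,-1.0],[-1.0,-0.01,0.01],1.0],[[-0.04,0.27,-1.0],[-1.0,-0.01,0.0],1.0]]
[[[-0.04,0.4,-1.0],[-1.0,-0.01,0.01],1.0],[[-0.04,0.55,-1.0],[-1.0,-0.01,0.01],1.0],[[-0.05,0.72,-1.0],[-1.0,-0.0,0.01],1.0],[[-0.05,0.92,-0.99],[-1.0,-0.01,0.0],1.0],[[-0.04,0.78,-0.66],[-1.0,-0.0,0.01],1.0]]
[[[0.0,-0.0,-0.0],[-1.0,-0.01,0.0],1.0],[[0.0,0.0,-0.0],[-1.0,-0.0,0.0],1.0],[[0.0,0.0,-0.0],[-1.0,-0.01,0.01],1.0],[[0.0,0.0,-0.0],[-0.92,-0.0,0.0],1.0]]
```

View pics/w3.png

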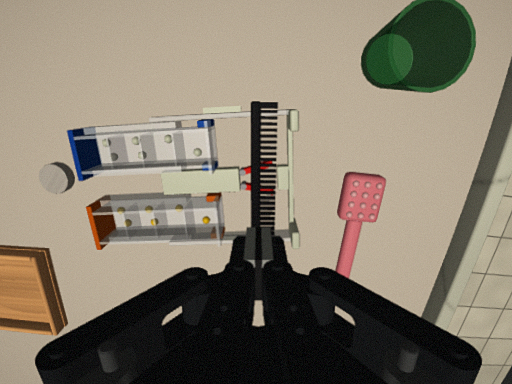

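The fingers shut to zero width and the comb at (260,170) is still on the case, so the grasp missed. I check where the tips and the comb really are.

Run:
```python
from h import *
z=np.load('wrist.npz'); im,d=z['im'],z['d']; P=pts(d,z); H=hsv(im); v=H[...,2]; Z=P[...,2]
m=np.zeros(v.shape,bool); m[90:245,245:285]=1
fr=m&(v<70)&(Z>.026)&(Z<.036); print('comb',rect(P,fr))
for r in range(224,262,4): print(r,P[r,[250,258,266]].round(4).tolist(),v[r,[250,258,266]])
```

```text
comb (array([680.9,  13.5]), array([ 24.9, 138.6]), 6.71, array([28.2, 30.2, 31.7]), 2072)
224 [[0.6746, -0.0588, -0.0002], [0.6829, -0.0443, 0.0288], [0.6915, -0.0434, 0.0283]] [161  15  28]
228 [[0.6731, 0.0142, 0.1634], [0.6774, 0.015, 0.164], [0.6817, 0.0158, 0.1645]] [54 16 53]
232 [[0.6733, 0.0145, 0.1689], [0.6775, 0.0146, 0.1681], [0.6818, 0.0154, 0.1685]] [50 12 51]
236 [[0.6735, 0.0144, 0.1734], [0.6775, 0.0152, 0.1739], [0.6817, 0.0153, 0.1729]] [50 15 53]
240 [[0.6737, 0.0141, 0.1771], [0.6776, 0.015, 0.1778], [0.6816, 0.0156, 0.1779]] [54 19 51]
244 [[0.6738, 0.015, 0.1828], [0.6777, 0.015, 0.1818], [0.6817, 0.0147, 0.1805]] [52 13 57]
248 [[0.674, 0.0138, 0.1846], [0.6778, 0.0148, 0.1854], [0.6815, 0.0154, 0.1857]] [49 13 54]
252 [[0.6742, 0.0142, 0.189], [0.6779, 0.0141, 0.1879], [0.6815, 0.0155, 0.1894]] [52 10 57]
256 [[0.6743, 0.0144, 0.1927], [0.6779, 0.015, 0.1929], [0.6814, 0.0155, 0.1929]] [56  0 55]
260 [[0.6745, 0.0138, 0.195], [0.678, 0.0142, 0.1949], [0.6815, 0.0149, 0.1953]] [142  24 138]
```

Run:
```python
from h import *
for n in ['scene','top']:
    im,d,p=cap(n); P=pts(d,p)
    m=(abs(P[...,0]-.678)<.03)&(abs(P[...,1]-.004)<.03)&(P[...,2]>.06)
    print(n,m.sum(), np.percentile(P[m][:,2],[0,1,3,10]).round(4) if m.any() else '')
    save(im,n+'1')
s=bot.read_state(); print(s['position'],s['grip_width']); p=bot.camera_params('wrist'); print(-np.array(p['R']).T@p['t'])
```

```text
scene 1376 [0.1655 0.1751 0.1818 0.216 ]
top 1721 [0.4876 0.4892 0.4911 0.494 ]
[0.68033054 0.00372186 0.16112143] 0.00022549043491595499
[0.6729507  0.07975021 0.30318367]
```

View pics/scene1.png

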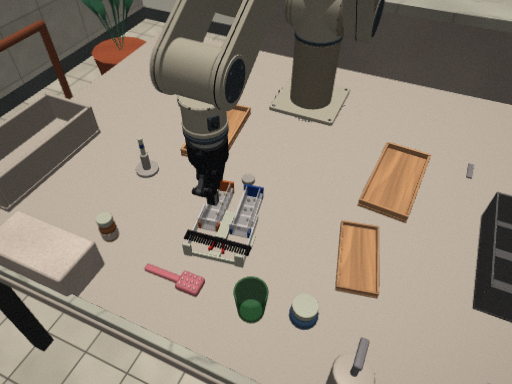

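The scene camera confirms it. The closed tips sit at z≈0.1655 while the reported TCP is at 0.161, so the tips are about 4.5 mm behind the reported TCP rather than 22 mm ahead. I account for this offset of about 27 mm: grasp with TCP z≈0.0125.

```bash
python3 plan.py .681 .0035 .02 6.9 1 0
```

```text
t 4.1 p [0.6803 0.0037 0.1611] yaw 7.08 F [-0.3 -0.4 -0.6] w 0.0002
[[[1.0,0.01,0.0],[0.03,-0.01,0.04],0.0],[[1.0,0.0,0.0],[-0.0,-0.0,-0.0],0.0],[[1.0,0.01,0.0],[-0.0,-0.0,-0.0],0.0],[[1.0,0.0,0.01],[-0.0,-0.0,-0.0],0.0],[[0.7,0.0,0.0],[-0.0,-0.0,-0.0],0.0]]
```

Call:
step_arm --commands '[[[1, 0, 0], [0, 0, 0.04], 0], [[1, 0, 0], [0, 0, 0], 0], [[0.7, 0, 0], [0, 0, 0], 0], [[0.4, 0, 0], [0, 0, 0], 0], [[0, 0, 0], [0, 0, 0], 0]]'

```text
time_s: 4.52
position: [0.6803, 0.0038, 0.0662]
tool_rot: [[0.003, 0.992, 0.123], [0.001, 0.123, -0.992], [-1.0, 0.003, -0.001]]
contact_force: [-0.1, -0.3, 0.4]
grip_width: 0.0426
```

Call:
step_arm --commands '[[[0.7, 0, 0], [0, 0, 0], 0], [[0.3, 0, 0], [0, 0, 0], 0], [[0, 0, 0], [0, 0, 0], 0]]'

```text
time_s: 4.77
position: [0.68, 0.0039, 0.0352]
tool_rot: [[0.001, 0.992, 0.123], [0.001, 0.123, -0.992], [-1.0, 0.002, -0.001]]
contact_force: [-1.5, -0.2, -0.4]
grip_width: 0.0427
```

```bash
python3 plan.py .681 .0035 .0125 6.9 1 0
```

```text
t 4.77 p [0.68   0.0039 0.0352] yaw 7.08 F [-1.5 -0.2 -0.4] w 0.0427
[[[0.76,0.03,0.02],[0.03,-0.01,-0.01],0.0]]
```

Call:
step_arm --commands '[[[0.4, 0.03, 0], [0, 0, 0], 0], [[0.3, 0, 0], [0, 0, 0], 0], [[0, 0, 0], [0, 0, 0], 0]]'

```text
time_s: 5.02
position: [0.6824, 0.004, 0.0148]
tool_rot: [[0.004, 0.992, 0.123], [0.001, 0.123, -0.992], [-1.0, 0.004, -0.001]]
contact_force: [-0.1, -0.6, 0.5]
grip_width: 0.0426
```

Call:
step_arm --commands '[[[0.06, -0.04, 0], [0, 0, 0], 0], [[0, 0, 0], [0, 0, 0], 0.4], [[0, 0, 0], [0, 0, 0], 1], [[0, 0, 0], [0, 0, 0], 1], [[0, 0, 0], [0, 0, 0], 1]]'

```text
time_s: 5.43
position: [0.6837, 0.0039, 0.0156]
tool_rot: [[0.009, 0.992, 0.123], [0.001, 0.123, -0.992], [-1.0, 0.009, -0.0]]
contact_force: [1.1, -0.4, -0.4]
grip_width: 0.0244
```

Call:
step_arm --commands '[[[-0.3, 0, 0], [0, 0, 0], 1], [[-0.6, 0, 0], [0, 0, 0], 1], [[-1, 0, 0], [0, 0, 0], 1], [[-1, 0, 0], [0, 0, 0], 1], [[-1, 0, 0], [0, 0, 0], 1]]'

```text
time_s: 5.85
position: [0.6765, 0.0037, 0.1304]
tool_rot: [[-0.007, 0.992, 0.123], [0.001, 0.123, -0.992], [-1.0, -0.007, -0.002]]
contact_force: [0.2, 0.2, 0.5]
grip_width: 0.0243
```

Call:
step_arm --commands '[[[-1, 0, 0], [0, 0, 0], 1], [[-0.6, 0, 0], [0, 0, 0], 1], [[0, 0, 0], [0, 0, 0], 1]]'

```text
time_s: 6.1
position: [0.6795, 0.0036, 0.1899]
tool_rot: [[0.003, 0.992, 0.123], [0.001, 0.123, -0.992], [-1.0, 0.003, -0.001]]
contact_force: [1.0, 0.8, 0.7]
grip_width: 0.0245
```

```bash
python3 - <<'E'
from h import *
im,d,p=cap('wrist'); save(im,'w4'); P=pts(d,p); v=hsv(im)[...,2]
pos=bot.read_state()['position']
m=(v<60)&(abs(P[...,0]-pos[0])<.05)&(abs(P[...,1]-pos[1])<.1)&(P[...,2]<pos[2]+.025)&(P[...,2]>.06)
q=P[m]; print(len(q),rect(P,m));
E
python3 plan.py .5685 .312 .16 102.8 1 1
```

```text
10041 (array([680.4,  20. ]), array([127.5,  50.3]), 86.88, array([201.8, 205.4, 207.1]), 10041)
t 6.15 p [0.6791 0.0036 0.1885] yaw 7.09 F [ 0.4 -0.1  0.6] w 0.0242
[[[0.09,-0.22,-1.0],[-1.0,0.0,-0.0],1.0],[[0.09,-0.1,-1.0],[-1.0,0.0,-0.0],1.0],[[0.09,0.02,-1.0],[-1.0,0.0,-0.0],1.0],[[0.09,0.14,-1.0],[-1.0,0.0,-0.0],1.0],[[0.09,0.26,-1.0],[-1.0,0.0,-0.0],1.0]]
[[[0.09,0.4,-1.0],[-1.0,0.0,-0.0],1.0],[[0.1,0.54,-1.0],[-1.0,0.0,-0.0],1.0],[[0.11,0.71,-1.0],[-1.0,0.0,-0.0],1.0],[[0.11,0.91,-0.99],[-1.0,0.0,-0.0],1.0],[[0.09,0.8,-0.7],[-1.0,0.0,-0.0],1.0]]
[[[0.0,0.0,0.0],[-1.0,0.0,-0.0],1.0],[[0.0,0.0,0.0],[-1.0,0.01,-0.0],1.0],[[0.0,0.0,0.0],[-1.0,0.01,-0.01],1.0],[[0.0,0.0,0.0],[-0.92,-0.0,-0.0],1.0]]
```

View pics/w4.png

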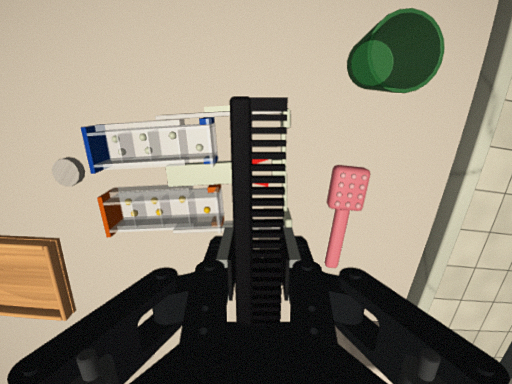

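The comb is held flat across the jaws at column 260, with its underside about 10 mm above the reported TCP height. I carry it to the dish.

Call:
step_arm --commands '[[[0.05, -0.22, -1], [-1, 0, 0], 1], [[0.05, -0.1, -1], [-1, 0, 0], 1], [[0.05, 0, -1], [-1, 0, 0], 1], [[0.05, 0.14, -1], [-1, 0, 0], 1], [[0.05, 0.26, -1], [-1, 0, 0], 1]]'

```text
time_s: 6.57
position: [0.6241, 0.1441, 0.1768]
tool_rot: [[-0.001, 0.74, 0.672], [-0.001, 0.672, -0.74], [-1.0, -0.001, 0.0]]
contact_force: [0.6, 0.4, -0.9]
grip_width: 0.0246
```

Call:
step_arm --commands '[[[0.05, 0.4, -1], [-1, 0, 0], 1], [[0.05, 0.54, -1], [-1, 0, 0], 1], [[0.05, 0.7, -1], [-1, 0, 0], 1], [[0.05, 0.9, -1], [-1, 0, 0], 1], [[0, 0, 0], [-0.5, 0, 0], 1]]'

```text
time_s: 6.98
position: [0.562, 0.2854, 0.1622]
tool_rot: [[-0.013, 0.26, 0.965], [-0.005, 0.966, -0.26], [-1.0, -0.008, -0.012]]
contact_force: [0.2, -0.4, -0.8]
grip_width: 0.0242
```

```bash
python3 plan.py .5685 .312 .12 102.8 1 1
```

```text
t 6.98 p [0.562  0.2854 0.1622] yaw 74.92 F [ 0.2 -0.4 -0.8] w 0.0242
[[[1.0,0.66,-0.0],[-1.0,-0.03,0.01],1.0],[[0.4,0.26,0.03],[-1.0,-0.03,0.01],1.0],[[0.0,0.0,-0.0],[-1.0,-0.03,0.01],1.0],[[0.0,0.0,-0.0],[-1.0,-0.02,0.01],1.0],[[0.0,0.0,-0.0],[-0.05,-0.0,0.0],1.0]]
```

Call:
step_arm --commands '[[[0.6, 0.6, 0], [-1, -0.03, 0], 1], [[0.4, 0.3, 0], [-1, -0.03, 0], 1], [[0.3, 0, 0], [-1, -0.03, 0], 1], [[0, 0, 0], [-1, 0, 0], 1], [[0, 0, 0], [0, 0, 0], 1]]'

```text
time_s: 7.4
position: [0.5604, 0.3148, 0.1138]
tool_rot: [[-0.012, -0.236, 0.972], [-0.011, 0.972, 0.236], [-1.0, -0.008, -0.015]]
contact_force: [0.7, -0.7, -1.2]
grip_width: 0.0246
```

```bash
python3 plan.py .5685 .312 .06 102.8 1 1
python3 - <<'E'
from h import *
im,d,p=cap('wrist'); save(im,'w5')
E
```

```text
t 7.4 p [0.5604 0.3148 0.1138] yaw 103.68 F [ 0.7 -0.7 -1.2] w 0.0246
[[[1.0,-0.08,0.15],[0.13,-0.12,0.07],1.0],[[0.79,-0.06,0.11],[-0.0,-0.0,-0.0],1.0]]
```

View pics/w5.png

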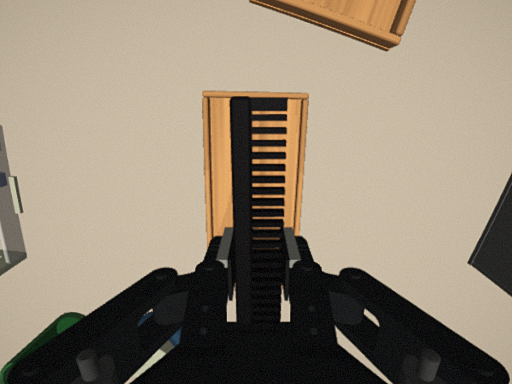

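The comb lines up with the dish (walls at columns 205 and 305, near edge at row 95). I lower it.

Call:
step_arm --commands '[[[0.7, -0.08, 0.25], [0.1, -0.12, 0.07], 1], [[0.7, 0, 0], [0, 0, 0], 1], [[0.4, 0, 0], [0, 0, 0], 1], [[0, 0, 0], [0, 0, 0], 1]]'

```text
time_s: 7.78
position: [0.5674, 0.3127, 0.0569]
tool_rot: [[-0.001, -0.203, 0.979], [0.0, 0.979, 0.203], [-1.0, 0.0, -0.001]]
contact_force: [-1.3, -0.0, -0.6]
grip_width: 0.0246
```

```bash
python3 plan.py .5685 .312 .02 102.8 .5 1
```

```text
t 7.78 p [0.5674 0.3127 0.0569] yaw 101.69 F [-1.3 -0.  -0.6] w 0.0246
[[[0.5,-0.01,0.01],[-0.16,-0.01,-0.0],1.0],[[0.5,-0.01,0.01],[-0.0,0.0,-0.0],1.0],[[0.23,-0.01,0.01],[-0.0,0.0,-0.0],1.0]]
```

Call:
step_arm --commands '[[[0.5, 0, 0.03], [-0.16, 0, 0], 1], [[0.5, 0, 0], [0, 0, 0], 1], [[0.3, 0, 0], [0, 0, 0], 1], [[0.1, 0, 0], [0, 0, 0], 1], [[0, 0, 0], [0, 0, 0], 1]]'

```text
time_s: 8.2
position: [0.5688, 0.3124, 0.0137]
tool_rot: [[-0.001, -0.213, 0.977], [-0.0, 0.977, 0.213], [-1.0, 0.0, -0.001]]
contact_force: [-0.7, -0.4, -0.2]
grip_width: 0.0243
```

Call:
step_arm --commands '[[[0.2, 0, 0], [0, 0, 0], 1], [[0.12, 0, 0], [0, 0, 0], 1], [[0.06, 0, 0], [0, 0, 0], 1], [[0, 0, 0], [0, 0, 0], 1]]'

```text
time_s: 8.53
position: [0.5698, 0.313, 0.0065]
tool_rot: [[0.0, -0.212, 0.977], [0.001, 0.977, 0.212], [-1.0, 0.001, 0.0]]
contact_force: [-0.2, -0.4, 0.2]
grip_width: 0.0244
```

Call:
step_arm --commands '[[[0.1, 0, 0], [0, 0, 0], 1], [[0.1, 0, 0], [0, 0, 0], 1], [[0.05, 0, 0], [0, 0, 0], 1], [[0, 0, 0], [0, 0, 0], 1]]'

```text
time_s: 8.87
position: [0.5713, 0.3139, 0.0063]
tool_rot: [[0.003, -0.211, 0.977], [0.002, 0.977, 0.211], [-1.0, 0.001, 0.004]]
contact_force: [-0.5, -0.2, -0.4]
grip_width: 0.0245
```

Run:
```python
from h import *
s=bot.read_state()
for k in s: print(k,np.round(s[k],3))
```

```text
time_s 8.867
joint_positions [ 0.484  0.758  1.659  0.     0.721 -1.3  ]
dq [ 0.    -0.019 -0.001 -0.002  0.013  0.002]
joint_torque [-1.1000e-02 -6.5647e+01 -1.9045e+01 -3.0000e-03  8.7000e-02 -4.0000e-03]
position [0.571 0.314 0.006]
tool_rot [[ 0.003 -0.211  0.977]
 [ 0.002  0.977  0.211]
 [-1.     0.001  0.004]]
contact_force [-0.522 -0.161 -0.415]
wrist_torque [-0.008  0.021  0.028]
grip_width 0.025
```

Call:
step_arm --commands '[[[0.25, -0.05, -0.08], [0, 0, 0], 1], [[0, 0, 0], [0, 0, 0], 1]]'

```text
time_s: 9.03
position: [0.5731, 0.3149, 0.0077]
tool_rot: [[0.011, -0.211, 0.977], [0.007, 0.977, 0.211], [-1.0, 0.005, 0.012]]
contact_force: [0.1, -0.2, -0.1]
grip_width: 0.024
```

Call:
step_arm --commands '[[[0, 0, 0], [0, 0, 0], 1], [[0, 0, 0], [0, 0, 0], 1]]'

```text
time_s: 9.2
position: [0.5747, 0.316, 0.0097]
tool_rot: [[0.015, -0.211, 0.977], [0.009, 0.977, 0.211], [-1.0, 0.006, 0.017]]
contact_force: [0.6, -0.2, 0.1]
grip_width: 0.0245
```

Run:
```python
from h import *
im,d,p=cap('scene'); save(im[190:320,300:420].repeat(4,0).repeat(4,1),'s2'); P=pts(d,p); v=hsv(im)[...,2]
m=(v<70)&(abs(P[...,0]-.57)<.1)&(abs(P[...,1]-.313)<.04)&(P[...,2]<.05)
print(m.sum(),np.percentile(P[m][:,2],[1,10,25,50,75]).round(4)); print(bot.read_state()['position'],bot.read_state()['joint_positions'])
```

```text
578 [0.0187 0.0217 0.0236 0.0253 0.0271]
[0.57464194 0.31593593 0.00940325] [ 0.48389978  0.75319248  1.65919676  0.00213434  0.7118351  -1.30103653]
```

View pics/s2.png

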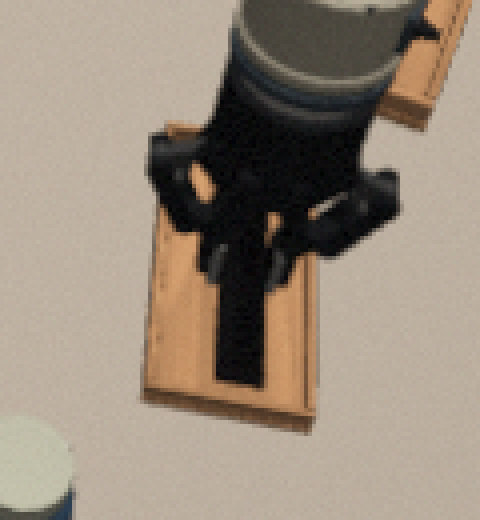

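```bash
python3 plan.py .5695 .313 .002 102.8 1 1
```

```text
t 9.25 p [0.5746 0.3159 0.0094] yaw 102.18 F [ 0.5 -0.3  0. ] w 0.0247
[[[0.24,-0.06,-0.19],[-0.09,0.14,-0.05],1.0]]
```

Call:
step_arm --commands '[[[0.3, -0.06, -0.19], [-0.09, 0.16, -0.05], 1], [[0.15, 0, -0.05], [0, 0.05, 0], 1]]'

```text
time_s: 9.42
position: [0.5733, 0.3152, 0.0053]
tool_rot: [[-0.0, -0.222, 0.975], [0.002, 0.975, 0.222], [-1.0, 0.002, -0.0]]
contact_force: [-17.7, -13.9, 58.8]
grip_width: 0.0244
```

Contact at 59 N: the tips are on the dish floor. I back off a little and release just above it.

Call:
step_arm --commands '[[[-0.15, 0, 0], [0, 0, 0], 1]]'

```text
time_s: 9.5
position: [0.5733, 0.3149, 0.0105]
tool_rot: [[-0.001, -0.222, 0.975], [0.001, 0.975, 0.222], [-1.0, 0.002, -0.001]]
contact_force: [0.1, 0.2, -0.9]
grip_width: 0.0246
```

Call:
step_arm --commands '[[[0.1, 0, -0.12], [0, 0, 0], 1], [[0, 0, 0], [0, 0, 0], 0.2], [[0, 0, 0], [0, 0, 0], 0], [[-0.2, 0, 0], [0, 0, 0], 0], [[-0.5, 0, 0], [0, 0, 0], 0]]'

```text
time_s: 9.92
position: [0.5661, 0.3119, 0.0232]
tool_rot: [[-0.01, -0.223, 0.975], [-0.004, 0.975, 0.223], [-1.0, -0.001, -0.011]]
contact_force: [-0.3, 0.6, -0.7]
grip_width: 0.0426
```

Call:
step_arm --commands '[[[-0.8, 0, 0], [0, 0, 0], 0], [[-1, 0, 0], [0, 0, 0], 0], [[-1, 0, 0], [0, 0, 0], 0], [[-1, 0, 0], [0, 0, 0], 0.5], [[-0.5, 0, 0], [0, 0, 0], 1]]'

```text
time_s: 10.33
position: [0.5646, 0.3109, 0.156]
tool_rot: [[-0.02, -0.223, 0.975], [-0.009, 0.975, 0.223], [-1.0, -0.004, -0.021]]
contact_force: [0.5, -0.3, -0.2]
grip_width: 0.0195
```

Run:
```python
from h import *
im,d,p=cap('wrist'); save(im,'w6'); P=pts(d,p); v=hsv(im)[...,2]
m=(v<70)&(abs(P[...,0]-.57)<.11)&(abs(P[...,1]-.313)<.05)&(P[...,2]<.05)
print(m.sum(),rect(P,big(m)),np.percentile(P[m][:,2],[1,99]))
print('origin/targets'); print(bot.read_state()['position'],bot.read_state()['joint_positions'])
```

```text
2362 (array([567.9, 315.9]), array([160.1,  25.7]), 11.68, array([ 6.8, 11. , 12.4]), 2349) [0.00484246 0.01327235]
origin/targets
[0.56592074 0.31155427 0.15846357] [ 0.48410149  0.54528972  1.61730075  0.00185244  0.99687313 -1.31302219]
```

View pics/w6.png

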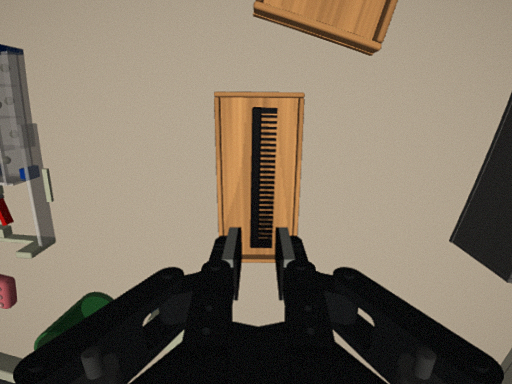

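The comb lies flat in the dish, from (264,107) to (262,247), top at z≈11 to 12 mm. Next I move the closed gripper to behind the blue front, with tool z along the case's x (yaw 10.4°).

```bash
python3 plan.py .4683 .009 .11 100.4 1 1
```

```text
t 10.38 p [0.5659 0.3116 0.1585] yaw 102.91 F [ 1.2 -0.2  1.1] w 0.0118
[[[0.19,-1.0,-0.59],[0.36,-0.15,0.03],1.0],[[0.17,-1.0,-0.54],[0.0,0.0,-0.0],1.0],[[0.17,-1.0,-0.54],[0.0,0.0,-0.0],1.0],[[0.17,-1.0,-0.54],[0.0,0.0,-0.0],1.0],[[0.17,-1.0,-0.54],[0.0,0.0,-0.0],1.0]]
[[[0.18,-1.0,-0.54],[0.0,0.0,-0.0],1.0],[[0.17,-1.0,-0.54],[0.0,0.0,-0.0],1.0],[[0.18,-1.0,-0.54],[0.0,0.0,-0.0],1.0],[[0.17,-1.0,-0.54],[0.0,0.0,-0.0],1.0],[[0.06,-0.3,-0.16],[0.0,0.0,-0.0],1.0]]
```

Call:
step_arm --commands '[[[0.1, -1, -0.58], [0.36, -0.15, 0], 1], [[0.1, -1, -0.54], [0, 0, 0], 1], [[0.1, -1, -0.54], [0, 0, 0], 1], [[0.1, -1, -0.54], [0, 0, 0], 1], [[0.1, -1, -0.54], [0, 0, 0], 1]]'

```text
time_s: 10.8
position: [0.5162, 0.1508, 0.1494]
tool_rot: [[0.014, -0.187, 0.982], [0.003, 0.982, 0.187], [-1.0, 0.001, 0.015]]
contact_force: [0.8, -0.9, 0.5]
grip_width: 0.0002
```

Call:
step_arm --commands '[[[0.1, -1, -0.54], [0, 0, 0], 1], [[0.1, -1, -0.54], [0, 0, 0], 1], [[0.1, -1, -0.54], [0, 0, 0], 1], [[0, -0.5, -0.3], [0, 0, 0], 1], [[0, 0, 0], [0, 0, 0], 1]]'

```text
time_s: 11.22
position: [0.4726, 0.0278, 0.1396]
tool_rot: [[0.01, -0.185, 0.983], [0.002, 0.983, 0.185], [-1.0, 0.0, 0.011]]
contact_force: [0.0, 1.0, -0.6]
grip_width: 0.0001
```

```bash
python3 plan.py .4683 .009 .09 100.4 1 1
python3 - <<'E'
from h import *
im,d,p=cap('wrist'); save(im,'w7'); P=pts(d,p); H=hsv(im); h,s=H[...,0],H[...,1]; Z=P[...,2]
b=(h>100)&(h<130)&(s>120)&(P[...,0]<.52)&(abs(P[...,1]-.01)<.04)
print('blue',rect(P,b,zlo=.036),rect(P,b))
t=(abs(Z-.014)<.004)&(abs(P[...,0]-.444)<.025)&(abs(P[...,1]+.028)<.025); print('tin',rect(P,t) if t.sum()>20 else t.sum())
g=(h<15)&(s>150)&(P[...,0]<.53)&(abs(P[...,1]+.068)<.04); print('ora',rect(P,g,zlo=.036) if g.sum()>20 else 0)
E
```

```text
t 11.22 p [0.4726 0.0278 0.1396] yaw 100.67 F [ 0.   1.  -0.6] w 0.0001
[[[1.0,-0.36,-0.17],[0.04,0.09,-0.0],1.0],[[0.65,-0.23,-0.1],[-0.0,-0.0,-0.0],1.0]]
blue (array([456.6,  15.8]), array([64.8, 99.8]), 59.36, array([ 38.9, 217.2, 237.5]), 2139) (array([456.6,  15.8]), array([64.8, 99.8]), 59.36, array([ 12.2, 209.3, 236.9]), 2626)
tin (array([444.2, -26.8]), array([35.2, 35.2]), 89.51, array([12.3, 13.7, 14.8]), 1050)
ora (array([498.2, -56.7]), array([21.5, 77.7]), 30.56, array([36.9, 39.2, 40.5]), 370)
```

View pics/w7.png

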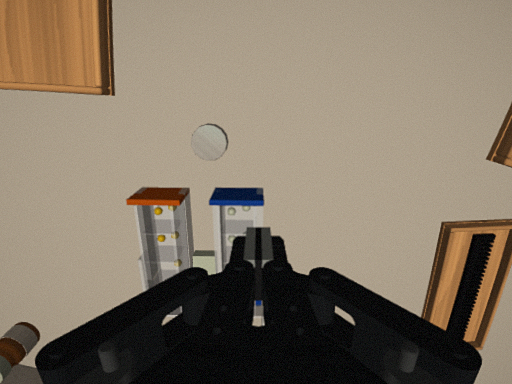

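The tin at (209,142) is clear to the left of the approach. The blue front is at (237,195) and the fingers sit just behind it. I descend.

Call:
step_arm --commands '[[[0.8, -0.36, -0.16], [0, 0.05, 0], 1], [[0.6, -0.3, -0.1], [0, 0, 0], 1], [[0, 0, 0], [0, 0, 0], 1]]'

```text
time_s: 11.52
position: [0.4732, 0.0092, 0.0989]
tool_rot: [[0.012, -0.185, 0.983], [0.002, 0.983, 0.185], [-1.0, -0.0, 0.012]]
contact_force: [-1.3, 0.3, -0.7]
grip_width: -0.0001
```

```bash
python3 plan.py .4683 .009 .055 100.4 1 1
```

```text
t 11.52 p [0.4732 0.0092 0.0989] yaw 100.66 F [-1.3  0.3 -0.7] w -0.0001
[[[1.0,0.02,-0.12],[0.04,0.1,0.0],1.0],[[0.46,0.0,-0.05],[-0.0,0.0,0.0],1.0]]
```

Call:
step_arm --commands '[[[0.8, 0, -0.15], [0, 0, 0], 1], [[0.6, 0, -0.1], [0, 0, 0], 1], [[0, 0, 0], [0, 0, 0], 1]]'

```text
time_s: 11.77
position: [0.4698, 0.0108, 0.0576]
tool_rot: [[0.016, -0.186, 0.982], [0.003, 0.983, 0.186], [-1.0, -0.0, 0.016]]
contact_force: [-0.4, -0.3, 0.2]
grip_width: -0.0001
```

```bash
python3 plan.py .4683 .009 .014 100.4 1 1
```

```text
t 11.77 p [0.4698 0.0108 0.0576] yaw 100.71 F [-0.4 -0.3  0.2] w -0.0001
[[[1.0,-0.03,-0.06],[0.04,0.13,0.0],1.0],[[0.45,-0.02,-0.02],[0.0,0.0,0.0],1.0]]
```

Call:
step_arm --commands '[[[0.8, -0.03, -0.12], [0.04, 0, 0], 1], [[0.55, 0, -0.08], [0, 0, 0], 1], [[0, 0, 0], [0, 0, 0], 1]]'

```text
time_s: 12.02
position: [0.469, 0.012, 0.0189]
tool_rot: [[0.021, -0.183, 0.983], [0.003, 0.983, 0.183], [-1.0, -0.001, 0.021]]
contact_force: [-0.5, 1.0, 0.3]
grip_width: -0.0004
```

```bash
python3 plan.py .4683 .009 .012 100.4 1 1
```

```text
t 12.02 p [0.469  0.012  0.0189] yaw 100.57 F [-0.5  1.   0.3] w -0.0004
[[[0.23,-0.09,-0.04],[0.02,0.17,0.0],1.0]]
```

Call:
step_arm --commands '[[[0.25, -0.1, 0], [0, 0, 0], 1], [[0.1, -0.05, 0.2], [0, 0, 0], 1], [[0, 0, 0.3], [0, 0, 0], 1], [[0, 0, 0.3], [0, 0, 0], 1]]'

```text
time_s: 12.35
position: [0.4965, 0.0138, 0.0116]
tool_rot: [[0.021, -0.185, 0.982], [0.004, 0.983, 0.185], [-1.0, -0.0, 0.022]]
contact_force: [0.2, -0.3, 0.4]
grip_width: -0.0001
```

Call:
step_arm --commands '[[[0, 0, 0.3], [0, 0, 0], 1], [[0, 0, 0.3], [0, 0, 0], 1], [[0, 0, 0.2], [0, 0, 0], 1]]'

```text
time_s: 12.6
position: [0.5254, 0.0189, 0.0143]
tool_rot: [[0.025, -0.185, 0.982], [0.004, 0.983, 0.185], [-1.0, -0.001, 0.025]]
contact_force: [-1.4, 0.4, -0.2]
grip_width: -0.0001
```

Run:
```python
from h import *
im,d,p=cap('wrist'); save(im,'w8')
im,d,p=cap('scene'); save(im[150:270,170:290].repeat(5,0).repeat(5,1),'s3')
s=bot.read_state();print(s['position'],s['contact_force'])
```

```text
[0.52588773 0.01892359 0.01426254] [0.39432243 0.64362995 0.25737795]
```

View pics/s3.png

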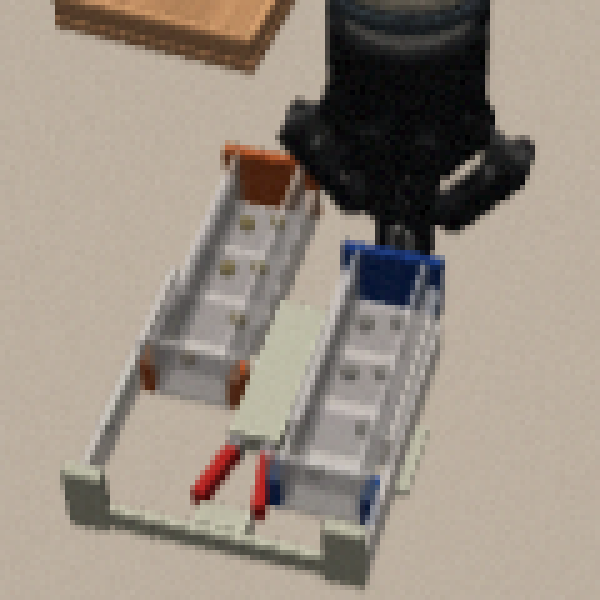

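The scene view shows the blue drawer going in and the red pawl (left lane) ahead of its lug. The gripper's knuckle looks near the orange front in projection, so I check that it hasn't moved and continue.

```bash
cat > chk.py <<'E'
from h import *
c=np.array([.9836,.1805]);n=np.array([-.1805,.9836]);O=np.array([.6438,-.0038])
for nm in ['scene','wrist']:
    z=np.load(nm+'.npz'); im,d=z['im'],z['d']; P=pts(d,z); H=hsv(im); h,s=H[...,0],H[...,1]; Z=P[...,2]
    for k,m in dict(blue=(h>100)&(h<130)&(s>120),ora=(h<15)&(s>150)).items():
        q=P[m&(Z>.034)&(Z<.044)]; X=(q[:,:2]-O)@c*1000; Y=(q[:,:2]-O)@n*1000
        g=(abs(Y-(40 if k=='blue' else -40))<30)&(X<-60)&(X>-160)&(X<np.median(X[X<-60])+12 if (X<-60).any() else False)
        print(nm,k,g.sum(),'x pct',np.percentile(X[g],[3,50,97]).round(1) if g.any() else '', 'y',np.percentile(Y[g],[3,97]).round(1) if g.any() else '')
E
python3 chk.py; python3 -c "
from h import *
z=np.load('wrist.npz');P=pts(z['d'],z)
q=P.reshape(-1,3);q=q[(q[:,2]<.06)&(abs(q[:,0]-.526)<.03)&(abs(q[:,1]-.02)<.09)&(z['im'].max(-1).ravel()<60)]
print(len(q))
for a in range(10,60,10):
    w=q[(q[:,2]*1000>=a)&(q[:,2]*1000<a+10)]
    if len(w): print(a,w.min(0).round(3),w.max(0).round(3))"
```

```text
scene blue 53 x pct [-98.9 -93.7 -91. ] y [19.  61.6]
scene ora 35 x pct [-149.2 -145.1 -141.9] y [-62.  -25.3]
wrist blue 25 x pct [-123.4 -119.1 -118.3] y [30.3 54.9]
wrist ora 1568 x pct [-150.6 -148.3 -144.9] y [-62.2 -13.1]
2588
10 [ 0.5   -0.043  0.01 ] [0.541 0.038 0.02 ]
20 [ 0.5   -0.043  0.02 ] [0.543 0.043 0.03 ]
30 [ 0.5   -0.044  0.03 ] [0.542 0.031 0.04 ]
40 [0.513 0.004 0.04 ] [0.533 0.031 0.05 ]
50 [ 0.508 -0.014  0.05 ] [0.536 0.047 0.06 ]
```

Call:
step_arm --commands '[[[0.1, 0, 0.2], [0, 0, 0], 1], [[0.05, 0, 0.2], [0, 0, 0], 1], [[0, 0, 0.2], [0, 0, 0], 1]]'

```text
time_s: 12.95
position: [0.5415, 0.0223, 0.0096]
tool_rot: [[0.021, -0.185, 0.982], [0.003, 0.983, 0.185], [-1.0, -0.001, 0.022]]
contact_force: [-2.8, -0.9, 1.8]
grip_width: 0.0001
```

Call:
step_arm --commands '[[[0, 0, 0.2], [0, 0, 0], 1], [[0, 0, 0.15], [0, 0, 0], 1]]'

```text
time_s: 13.12
position: [0.5526, 0.0244, 0.0095]
tool_rot: [[0.02, -0.185, 0.983], [0.003, 0.983, 0.185], [-1.0, -0.0, 0.02]]
contact_force: [-2.9, -0.3, 1.2]
grip_width: -0.0002
```

Call:
step_arm --commands '[[[0, 0, 0.12], [0, 0, 0], 1]]'

```text
time_s: 13.2
position: [0.5525, 0.0247, 0.0088]
tool_rot: [[0.011, -0.185, 0.983], [0.003, 0.983, 0.185], [-1.0, 0.001, 0.012]]
contact_force: [-21.4, -6.1, 13.9]
grip_width: 0.0
```

Call:
step_arm --commands '[[[0, 0, 0.12], [0, 0, 0], 1]]'

```text
time_s: 13.28
position: [0.5523, 0.0249, 0.0082]
tool_rot: [[0.003, -0.186, 0.983], [0.002, 0.983, 0.186], [-1.0, 0.001, 0.003]]
contact_force: [-11.9, -5.8, 7.7]
grip_width: -0.0001
```

End wall reached at 21 N. I back off, lift and look.

Call:
step_arm --commands '[[[0, 0, -0.4], [0, 0, 0], 1], [[-0.3, 0, -0.4], [0, 0, 0], 1], [[-1, 0, 0], [0, 0, 0], 1], [[-1, 0, 0], [0, 0, 0], 1], [[-1, 0, 0], [0, 0, 0], 1]]'

```text
time_s: 13.7
position: [0.5258, 0.0201, 0.1037]
tool_rot: [[-0.008, -0.185, 0.983], [0.002, 0.983, 0.185], [-1.0, 0.003, -0.007]]
contact_force: [-0.0, 0.1, -0.1]
grip_width: -0.0001
```

Call:
step_arm --commands '[[[-1, 0, -1], [0, 0, 0], 1], [[-1, 0, -1], [0, 0, 0], 1], [[-1, 0, -1], [0, 0, 0], 1], [[0, 0, -1], [0, 0, 0], 1], [[0, 0, 0], [0, 0, 0], 1]]'

```text
time_s: 14.12
position: [0.4157, -0.0022, 0.2028]
tool_rot: [[0.014, -0.186, 0.982], [0.002, 0.982, 0.186], [-1.0, -0.001, 0.014]]
contact_force: [-1.3, 0.1, -0.7]
grip_width: 0.0002
```

```bash
python3 - <<'E'
from h import *
im,d,p=cap('scene'); save(im[160:280,160:280].repeat(5,0).repeat(5,1),'s4'); im,d,p=cap('wrist')
E
python3 chk.py
```

```text
scene blue 43 x pct [-70.  -67.2 -65.1] y [17.9 64.8]
scene ora 42 x pct [-148.7 -145.2 -141.6] y [-61.9 -14.2]
wrist blue 0 x pct  y 
wrist ora 232 x pct [-151.6 -149.5 -145.9] y [-62.2 -14.6]
```

View pics/s4.png

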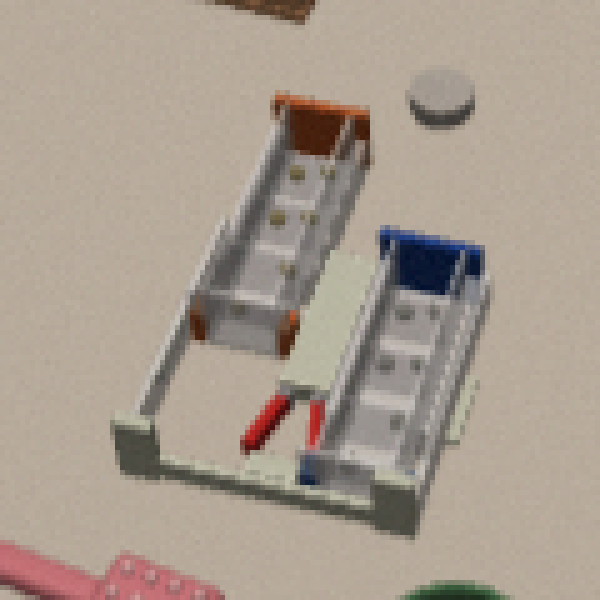

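The blue drawer looks home: the front is level with the mouth and the lug is at (308,468), past the pawl tip at (317,447). I move the wrist camera over the pawls to measure the latch numerically.

Call:
step_arm --commands '[[[-0.1, 0, 1], [0, 0, 0], 1], [[-0.1, 0, 1], [0, 0, 0], 1], [[-0.1, 0, 1], [0, 0, 0], 1], [[0, 0, 1], [0, 0, 0], 1], [[0, 0, 1], [0, 0, 0], 1]]'

```text
time_s: 14.63
position: [0.574, 0.0272, 0.2135]
tool_rot: [[0.019, -0.185, 0.983], [0.002, 0.983, 0.185], [-1.0, -0.002, 0.019]]
contact_force: [-0.1, -0.2, 0.4]
grip_width: 0.0004
```

Call:
step_arm --commands '[[[0, 0, 1], [0, 0, 0], 1], [[0, 0, 1], [0, 0, 0], 1], [[0, 0, 1], [0, 0, 0], 1], [[0, 0, 0.7], [0, 0, 0], 1], [[0, 0, 0], [0, 0, 0], 1]]'

```text
time_s: 15.05
position: [0.7008, 0.0521, 0.2098]
tool_rot: [[0.024, -0.186, 0.982], [0.003, 0.982, 0.186], [-1.0, -0.002, 0.024]]
contact_force: [-0.5, -0.4, 0.6]
grip_width: 0.0002
```

```bash
cat > latch.py <<'E'
from h import *
c=np.array([.9836,.1805]);n=np.array([-.1805,.9836]);O=np.array([.6438,-.0038])
im,d,p=cap('wrist'); save(im,'w9'); P=pts(d,p); H=hsv(im); h,s=H[...,0],H[...,1]; Z=P[...,2]
X=(P[...,:2]-O)@c*1000; Y=(P[...,:2]-O)@n*1000
red=((h>172)|(h<6))&(s>140)&(Z<.03)&(X>5)&(X<65)&(abs(Y)<30)
for sg in (1,-1):
    for a in range(15,60,5):
        m=red&(Y*sg>0)&(X>=a)&(X<a+5)
        if m.sum()>3: print(sg,a,m.sum(),np.percentile(Y[m],[3,50,97]).round(1), np.median(Z[m]).round(4))
    m=red&(Y*sg>0); print('tip x',np.percentile(X[m],99).round(1) if m.any() else '')
b=(h>100)&(h<130)&(s>120)&(Z<.06)&(abs(X)<90)&(Y>5)&(Y<75)
for lo,hi in ((-90,-50),(40,80)):
    m=b&(X>lo)&(X<hi)
    if m.sum()>5: print('blue',lo,m.sum(),np.percentile(X[m],[3,50,97]).round(1),np.percentile(Y[m],[3,97]).round(1))
print(bot.read_state()['position'])
E
python3 latch.py
```

```text
1 20 22 [ 7.1  9.8 12.4] 0.012
1 25 21 [ 7.5 11.  13.5] 0.0122
1 30 20 [ 9.6 12.2 15.7] 0.0126
1 35 22 [ 9.9 13.4 16.8] 0.0126
1 40 21 [11.9 14.4 18.1] 0.0124
1 45 16 [13.1 15.5 18.1] 0.0127
tip x 49.3
-1 15 5 [-10.6  -8.1  -6. ] 0.0124
-1 20 22 [-13.   -9.7  -6.7] 0.0122
-1 25 21 [-13.7 -11.   -7.9] 0.0125
-1 30 21 [-15.  -12.4  -8.8] 0.0125
-1 35 20 [-17.5 -13.3 -10.3] 0.0122
-1 40 21 [-18.  -14.2 -11.6] 0.0124
-1 45 16 [-18.2 -15.6 -13.1] 0.0121
tip x 48.4
blue -90 455 [-72.3 -68.4 -67.2] [17.7 64.9]
blue 40 84 [53.1 57.4 63.5] [14.5 65.1]
[0.69894763 0.05183115 0.20911014]
```

The left pawl is sprung out as the mirror image of the untouched right one (tip y≈±15.5). The lug starts past its tip, and the front is at x≈-72. I hand in.

```bash
python3 -c "
from workcell import bot
print(bot.finish_job())"
```

```text
the job is handed in; nothing more can be done
None
```

The comb is in the dish and the blue drawer is fully home and latched. I handed the job in at about 15 s of the 48 s.

**Comb:** It lies flat in the smallest dish. It measured 160 × 26 mm with its top at z ≈ 11–12 mm, which is the dish floor plus its thickness.

**Blue drawer:** I pushed it home with the closed fingers until it met the end wall at about 21 N.
- The front is at case x ≈ -72, level with the mouth.
- The lug starts at x ≈ 53, past the pawl tip at about 49.
- The left pawl is sprung out as a mirror image of the untouched right one.

**Orange drawer:** Its position is unchanged to within about 2 mm.

**Other toiletries:** The tin had not moved when I measured it just before the push, and it stood in place in the last picture. I did not re-measure the bottle, jar, tumbler, brush or thermometer stand at the end, but nothing was driven near them.

**What went wrong or disagreed:**
- **Missed grasp:** The first attempt closed above the comb. The tips turned out to be about 4.5 mm behind the reported TCP, not 22 mm ahead as described. I confirmed this in two cameras and corrected for it.
- **Contact in the dish:** Lowering the comb, the fingertips briefly pressed on the dish floor, and the wrist read about 59 N upward (about 63 N in all). I backed off and let the comb drop an estimated 1 cm.
- **Picture budget:** I viewed 13 pictures, three over the budget of 10.

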